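# Press the missing label holder home behind the lip of the sample shelf

## Task

Two of the three bays of the sample shelf already have their label holder and one does not. Take the spare holder out of the grooved wooden block, push its foot down into the groove behind the shelf lip in the middle of the bay that has none, card side facing out over the lip like the other two, and press it fully home, without ramming it, on the sponge-rubber strip at the bottom. The groove has been brushed with contact cement, so finish while still holding the holder pressed firmly down and upright, do not let go; leave the shoes and the two fitted holders where they are.

Things in the scene. Friction and masses are not known exactly. Their poses are not given: they have to be found in the camera images.
- holder: spare label holder: grey plastic upright plate, 60 mm wide (y), 115 mm high, about 60 g. Its foot is 7 mm thick (x) for the lowest 38 mm, the frame above 10 mm thick; pinch it front to back. Blank white card on its own -x side, ribbed finger tab in the top 20 mm. Origin: centre of the foot's underside, z up. At the start it stands upright in the block's middle groove, foot 12 mm above the bench
- card (a point): point in the middle of the card face of the spare holder: 5 mm in front (-x) of its middle plane, 65 mm above the underside of the foot
- block: wooden block fixed on the bench, 70 x 110 x 32 mm high, with three grooves along its y, 10 mm wide and 20 mm deep, 22 mm apart; origin: centre of its underside. Only the middle groove is in use
- shelf: low sample shelf fixed on the bench, 420 mm long (y), front (-x) towards the robot. White deck 70 mm above the bench, 260 mm deep, behind a groove and a steel lip that run along the whole front edge. Origin: middle of the groove's centre line, at bench level; x to the back, y along the groove, z up. Thin wire dividers, 28 mm high, from 55 mm behind the groove, part three 125 mm bays
- lip_top (a point): middle of the top of the back face of the upright steel lip, 5.25 mm in front (-x) of the groove's centre line, 82 mm above the bench, 12 mm above the deck; axes as the shelf's. The lip is 3 mm thick. The groove lies directly behind it: 10.5 mm wide, its back wall ends level with the deck, a sponge-rubber strip lies on its floor, top 50 mm above the bench
- bay_left (a point): middle of the left bay (towards +y of the shelf): on the groove's centre line, at the height of the strip's top, 125 mm from the shelf's middle; axes as the shelf's
- bay_centre (a point): the same point of the middle bay
- bay_right (a point): the same point of the right bay (towards -y), 125 mm from the shelf's middle
- fitted_a: a label holder of the same shape that is already fixed in the groove near the middle of one of the bays (which one varies); origin: centre of the underside of its foot, about at the strip's top; its top stands 164 mm above the bench
- fitted_b: the other label holder already fixed, in another bay; as fitted_a
- strip (a joint): how far the sponge-rubber strip in the groove is pressed down, in m: 0 free, 0.003 at most, then it is solid. It is one strip along the whole groove; pressing takes about 3.5 N per mm, 10 N for all of it
- strip_top (a point): middle of the strip's top face, moves down with it
- toe_left (a point): toe of a child's sample shoe standing loose on a 2 mm cork mat in one of the bays, toe to the lip; 175 mm long (x), 66 mm wide, 75 to 90 mm high (toe 45 mm), 160 g. The point: underside of the sole at the front of the toe; x to the heel, z up
- toe_centre (a point): toe of a child's sample shoe standing loose on a 2 mm cork mat in one of the bays, toe to the lip; 175 mm long (x), 66 mm wide, 75 to 90 mm high (toe 45 mm), 160 g. The point: underside of the sole at the front of the toe; x to the heel, z up
- toe_right (a point): toe of a child's sample shoe standing loose on a 2 mm cork mat in one of the bays, toe to the lip; 175 mm long (x), 66 mm wide, 75 to 90 mm high (toe 45 mm), 160 g. The point: underside of the sole at the front of the toe; x to the heel, z up
Mind the look-alikes: they are no part of the job. What is shaped like the holder but orange or red is not meant.

How it is judged (in metres and radians):
On the way, in this order (a step that is already met when the one before it is completed fails the run):
1. the spare holder is lifted clear of the block (height (world z) of holder above 0.05 m), for 0.1 s.
2. its foot is in the groove behind the lip in the bay without a holder, at least 8 mm below the deck (((y of holder in the frame of bay_left between -0.015 and 0.015 m and x of holder in the frame of bay_left between -0.003 and 0.003 m and z of holder in the frame of bay_left below 0.012 m and horizontal distance between each of fitted_a, fitted_b and bay_left above 0.06 m) or (y of holder in the frame of bay_centre between -0.015 and 0.015 m and x of holder in the frame of bay_centre between -0.003 and 0.003 m and z of holder in the frame of bay_centre below 0.012 m and horizontal distance between each of fitted_a, fitted_b and bay_centre above 0.06 m) or (y of holder in the frame of bay_right between -0.015 and 0.015 m and x of holder in the frame of bay_right between -0.003 and 0.003 m and z of holder in the frame of bay_right below 0.012 m and horizontal distance between each of fitted_a, fitted_b and bay_right above 0.06 m))), for 0.1 s.
At the end, for the whole second after the job is handed in: spare holder in the groove of the bay that had none, within 15 mm of its middle, card outwards, upright within 0.1 rad, at rest; the fingers still press it: strip squeezed over 1.2 mm with over 3.5 N; shoes moved under 20 mm (((y of holder in the frame of bay_left between -0.015 and 0.015 m and x of holder in the frame of bay_left between -0.003 and 0.003 m and z of holder in the frame of bay_left below 0.001 m and horizontal distance between each of fitted_a, fitted_b and bay_left above 0.06 m) or (y of holder in the frame of bay_centre between -0.015 and 0.015 m and x of holder in the frame of bay_centre between -0.003 and 0.003 m and z of holder in the frame of bay_centre below 0.001 m and horizontal distance between each of fitted_a, fitted_b and bay_centre above 0.06 m) or (y of holder in the frame of bay_right between -0.015 and 0.015 m and x of holder in the frame of bay_right between -0.003 and 0.003 m and z of holder in the frame of bay_right below 0.001 m and horizontal distance between each of fitted_a, fitted_b and bay_right above 0.06 m)) and x of card in the frame of shelf below 0 m and angle between holder's own z axis and vertical below 0.1 rad and value of joint strip above 0.0012 m and contact force between holder and strip_c0 above 3.5 N and contact force between the fingers and holder above 1 N and linear speed of holder below 0.02 m/s and distance of each of toe_left, toe_centre, toe_right from where it was at the start of the episode below 0.02 m); the arm keeps its last pose, push and grip.
It fails at once if a shoe is pushed away (20 mm) or tipped (distance of any of toe_left, toe_centre, toe_right from where it was at the start of the episode above 0.02 m or angle between any of toe_left, toe_centre, toe_right's own z axis and vertical above 0.3 rad).
It fails at once if a fitted holder is pushed by the robot or the spare holder with more than 15 N (contact force between any of fitted_a, fitted_b and the arm above 15 N or contact force between any of fitted_a, fitted_b and the fingers above 15 N or contact force between any of fitted_a, fitted_b and holder above 15 N).
It fails at once if the holder is rammed into the strip with more than 60 N (contact force between holder and strip_c0 above 60 N).
It also fails if it takes over 45 s, if anything falls off the work surface, if the arm or the gripper's body presses on something with over 40 N, if the wrist force passes 120 N, or if a joint passes its speed limit or range.

## Robot

A 6-joint arm with a two-finger parallel gripper is mounted at the origin on the work surface. World frame = base frame: x ahead of the robot, y to its left, z up, the work surface at z = 0. Lengths are in mm, angles in degrees, forces in N, time in s.
With the tool pointing down it reaches from about 300 to 850 mm from the base axis. Payload 4.2 kg.
Tool frame: the origin (TCP) lies at the very end of the fingers, on their centre line; the grasp point (between the pads) lies 19 mm behind it; z points along the fingers, y is the direction in which the jaws open and shut (so a half turn about z gives the same grasp; the last joint's range is limited). The gripper opens to 91 mm and grips with 3 to 60 N. Pads are 32 mm wide; open, the fingers measure 118 mm over their backs; the gripper's body (76 mm by 178 mm) begins 60 mm behind the grasp point.
Start: joints at [-1.146, 18.312, 89.639, -0, 72.044, -1.146], TCP at [575.016, 0, 213.976] pointing down, gripper open.
Joint ranges: [-177.97, 177.97], [-48.28, 115.42], [12.27, 149.76], [-77.06, 257.06], [2.81, 150.46], [-146.56, 146.56]. Speed limits (degrees/s): [147.25, 147.25, 180, 180, 180, 180].

## Interface

Orientations are given as [roll, pitch, yaw] about the fixed x, y, z axes, in that order (R = Rz(yaw) Ry(pitch) Rx(roll)).
In Python, from workcell import telemetry, grab_frame, job gives the robot as it stands.
- The arm moves only by the tool drive_tool, never from a script. Its argument "moves" is a list of rows, each an object of numbers: "claw": the closure, from -1 (fully open) to 1 (shut); "dx", "dy", "dz": the shift along the tool's x, y, z in units of 20 mm (1.0 is 20 mm); "yaw": the turn about the tool's z in units of 0.15 rad (1.0 is 0.15 rad). In form: [{"claw": .., "dx": .., "dy": .., "dz": .., "yaw": ..}, ...]. A call has 1 to 5 rows; each row shifts and turns the pose as measured when the row begins, along the tool's axes as they then stand; what a row does not reach is not made up. A row lasts 1/8 s, in which the tool goes at most 62.5 mm and 10.7 degrees, less where a joint would pass 70% of its speed; a pose out of reach is approached as far as the arm can. A call with a number of a shift or a turn outside -1 to 1 is refused whole. A call with a gripper value outside its range is refused whole. The fingers move at their own pace and stop on an object; "grip_force" is the grip in N (left out, the last holds). Time passes only in rows, so rows that do not move let the fingers close. It gives the time, the measured TCP pose, the force and the opening at its end, in the units of the state.
- telemetry.state(): the state, without advancing time (a new reading comes with each control period).
- grab_frame(name): name is "scene" or "side" or "wrist"; returns a dict with "color" (420x560x3 uint8, blue, green, red), "vertical_fov" (degrees; the focal length in pixels is half the picture's height over the tangent of half this angle, whatever the lens; pixels are square), "cx", "cy" (the principal point, pixels), "pose" (4x4, takes a point from camera to world coordinates). Camera axes: x right, y down, z forward; pixel columns grow to the right and rows downward; lengths in mm; the calibration is good to about 2 mm. The wrist camera is an equidistant fisheye: a pixel r from the principal point sees the ray r / f radians off the axis. A picture is of the moment at which its call begins. There is no depth.
- job.job_done(): hands the job in, once; it reports no verdict.
The state is a dict: "time_s": time; "qpos": joint angles; "qvel": joint speeds; "effort": joint torques, N m; "ee_pos": TCP position; "ee_rot": TCP orientation; "force": force on the tool from outside, world axes, zero at the start; "torque": the same for the moment, N m; "gripper_width": finger opening in mm.
Only numpy, scipy, OpenCV 4.12 (cv2) and the standard library are available. Lean on these libraries where they do the work, as an engineer would, in place of code of your own. Each camera call takes 0.05 s, during which the arm holds its last target.

## Working session

There is one attempt and no reset: what is moved stays moved. The work goes in short steps, Python scripts to look and compute and a tool call to move; the robot and the scene stay as the last step left them, time stands still between calls to the robot, and variables do not carry over. Pictures are saved under pics/ and viewed, and the job is handed in when it is done.

Besides the shell and the picture viewer there is one more tool, called after "Emit:" as name([rows], argument=value, ...), one row to a line, values as JSON. drive_tool: Moves the arm, as the interface text tells. Its arguments: {"type":"object","properties":{"moves":{"type":"array"},"grip_force":{"type":"number"}},"required":["moves"]}

```bash
ls; mkdir -p pics; python3 - <<'E'
from workcell import telemetry, grab_frame
import cv2
print(telemetry.state())
for n in ["scene","side","wrist"]:
    f=grab_frame(n); cv2.imwrite(f"pics/{n}0.png",f["color"]); print(n,f["vertical_fov"],f["cx"],f["cy"],f["pose"].round(3) if hasattr(f["pose"],'round') else f["pose"])
E
```

```text
pics
{'time_s': 0.0, 'qpos': array([-1.14768055e+00,  1.83530286e+01,  8.97068224e+01, -9.29349587e-04,
        7.20416647e+01, -1.14526338e+00]), 'qvel': array([ 0.02697328,  0.03373963, -0.03319743,  0.07864576,  0.04595963,
        0.03117422]), 'effort': array([-5.01459035e-04, -4.12465632e+01, -2.31973493e+01,  7.28826877e-02,
        4.58198413e-02, -1.41870069e-04]), 'ee_pos': array([ 5.74504451e+02, -1.21984267e-02,  2.13103532e+02]), 'ee_rot': array([-1.79898487e+02, -1.14563711e-03,  8.99978691e+01]), 'force': array([-0.33875351,  0.51370046, -0.49769099]), 'torque': array([ 0.00787017, -0.00402978, -0.01739956]), 'gripper_width': 91.43268480230113}
scene 50.892258902340956 278.80952478927014 203.5833140272655 [[ 2.05000e-01  7.99000e-01 -5.65000e-01  9.80287e+02]
 [ 9.79000e-01 -1.58000e-01  1.32000e-01 -5.64870e+01]
 [ 1.60000e-02 -5.80000e-01 -8.14000e-01  7.31585e+02]
 [ 0.00000e+00  0.00000e+00  0.00000e+00  1.00000e+00]]
side 50.66732256581946 285.73033789955406 215.98498585464964 [[-9.17000e-01 -2.42000e-01  3.18000e-01  2.93205e+02]
 [-3.99000e-01  5.76000e-01 -7.14000e-01  5.75600e+02]
 [-1.10000e-02 -7.81000e-01 -6.24000e-01  5.18267e+02]
 [ 0.00000e+00  0.00000e+00  0.00000e+00  1.00000e+00]]
wrist 65.70646984690485 279.4053555630312 211.5301933667491 [[ 1.00000e+00  1.00000e-03 -1.00000e-03  5.74626e+02]
 [ 1.00000e-03 -9.58000e-01 -2.87000e-01  8.01280e+01]
 [-2.00000e-03  2.87000e-01 -9.58000e-01  3.83293e+02]
 [ 0.00000e+00  0.00000e+00  0.00000e+00  1.00000e+00]]
```

View pics/scene0.png

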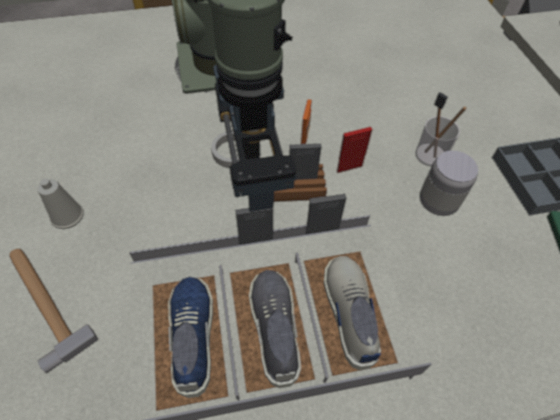

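View pics/side0.png

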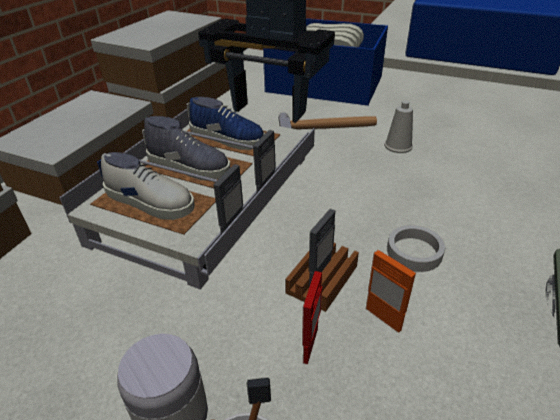

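View pics/wrist0.png

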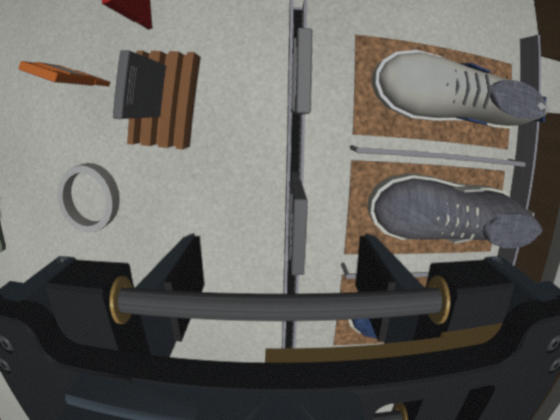

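```bash
cat > h.py <<'E'
import numpy as np, cv2
def ray(f,u,v,fish=False):
    H=f["color"].shape[0]; F=H/2/np.tan(np.radians(f["vertical_fov"])/2)
    a=np.array([u-f["cx"],v-f["cy"]])/F
    if fish:
        r=np.hypot(*a); d=np.array([*(a/r*np.sin(r) if r>0 else a),np.cos(r)])
    else: d=np.array([a[0],a[1],1.]); d/=np.linalg.norm(d)
    P=np.asarray(f["pose"]); return P[:3,3],P[:3,:3]@d
def onz(f,u,v,z,fish=False):
    o,d=ray(f,u,v,fish); return o+d*(z-o[2])/d[2]
def two(a,b):
    A=np.zeros((3,3));B=np.zeros(3)
    for o,d in (a,b):
        M=np.eye(3)-np.outer(d,d);A+=M;B+=M@o
    p=np.linalg.solve(A,B); return p,[np.linalg.norm((np.eye(3)-np.outer(d,d))@(p-o)) for o,d in (a,b)]
def proj(f,p,fish=False):
    P=np.asarray(f["pose"]); c=P[:3,:3].T@(np.asarray(p,float)-P[:3,3])
    H=f["color"].shape[0]; F=H/2/np.tan(np.radians(f["vertical_fov"])/2)
    if fish:
        r=np.hypot(c[0],c[1]); t=np.arctan2(r,c[2]); return f["cx"]+F*t*c[0]/r, f["cy"]+F*t*c[1]/r
    return f["cx"]+F*c[0]/c[2], f["cy"]+F*c[1]/c[2]
def crop(f,x0,y0,x1,y1,s,name):
    c=cv2.resize(f["color"][y0:y1,x0:x1],None,fx=s,fy=s,interpolation=cv2.INTER_CUBIC); cv2.imwrite(name,c)
E
python3 - <<'E'
import cv2
from h import *
def c(n,x0,y0,x1,y1,s,o): crop({"color":cv2.imread(f"pics/{n}0.png")},x0,y0,x1,y1,s,o)
c("wrist",90,10,330,160,3.3,"pics/z1.png")
c("wrist",270,10,370,290,2.1,"pics/z1b.png")
c("side",190,120,370,310,3.1,"pics/z2.png")
c("scene",120,130,380,260,3,"pics/z3.png")
E
```

```text
(no output)
```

View pics/z1.png

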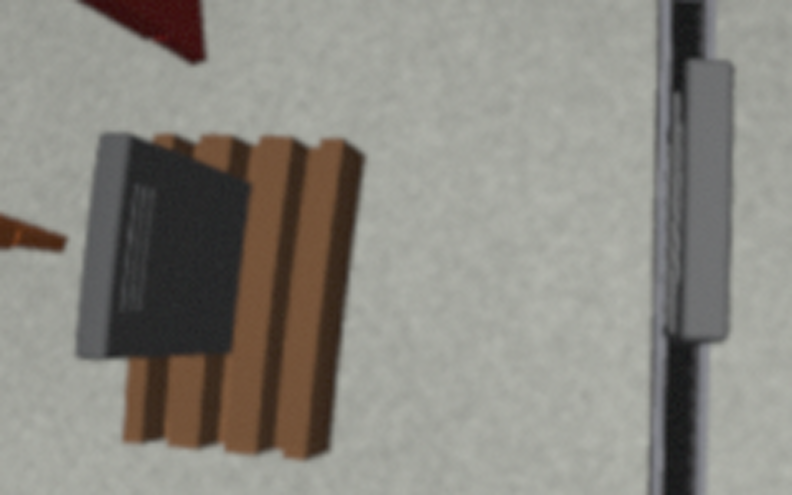

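View pics/z2.png

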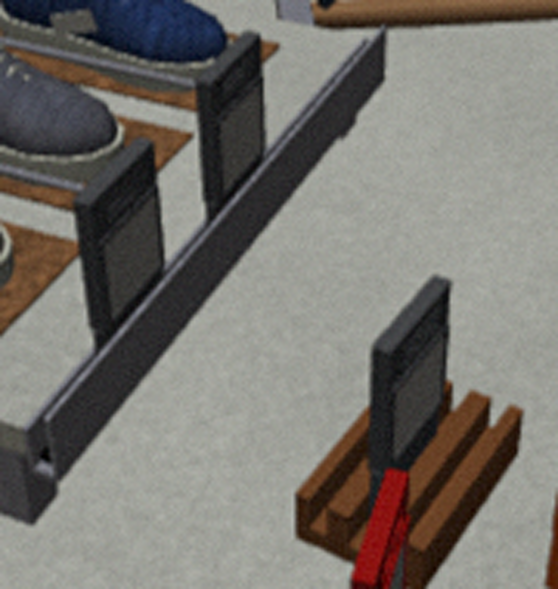

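View pics/z3.png

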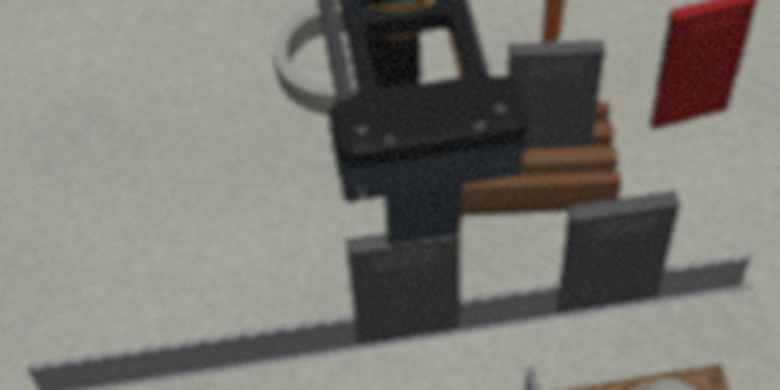

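View pics/z1b.png

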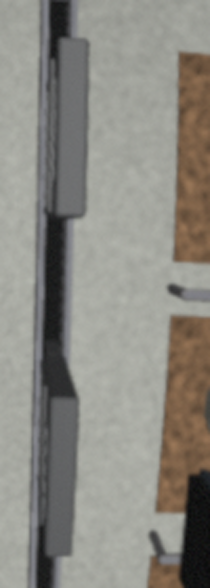

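```bash
python3 - <<'E'
from workcell import grab_frame
from h import *
import pickle
f=grab_frame("wrist"); s=grab_frame("scene"); d=grab_frame("side")
def z1(u,v,z): p=onz(f,90+u/3.3,10+v/3.3,z,True); return p
def rect(c,z,w):
    P=np.array([z1(u,v,z)[:2] for u,v in c]); a=(P[0]+P[1])/2;b=(P[2]+P[3])/2
    dd=a-b; print(P.round(1).tolist(),"c",P.mean(0).round(1),"len",np.linalg.norm(dd).round(1),"yaw",np.degrees(np.arctan2(-dd[0],dd[1])).round(2),"th",np.linalg.norm(P[0]-P[1]).round(1),np.linalg.norm(P[2]-P[3]).round(1))
print("spare");rect([(102,134),(132,136),(78,355),(106,357)],127,0)
print("fitL");rect([(689,61),(732,62),(684,338),(728,338)],164,0)
def zb(u,v,z): return onz(f,270+u/2.1,10+v/2.1,z,True)
for c in [[(60,39),(88,39),(55,214),(84,214)],[(50,397),(78,397),(45,554),(72,554)]]:
    P=np.array([zb(u,v,164)[:2] for u,v in c]);dd=(P[0]+P[1]-P[2]-P[3])/2;print("fit",P.round(1).tolist(),P.mean(0).round(1),np.linalg.norm(dd),np.degrees(np.arctan2(-dd[0],dd[1])))
# lip back? edges: light line, groove
for u,v in [(48,5),(41,250),(34,560)]: print("lip",zb(u,v,82)[:2].round(1))
for u,v in [(72,5),(71,250)]: print("groove back edge",zb(u,v,70)[:2].round(1))
def z3(u,v,z): return onz(s,120+u/3,130+v/3,z)
# fitted tops in scene
for c in [(348,240),(460,234),(568,206),(676,195)]: print("scene fit top back",z3(*c,164).round(1))
for c in [(512,46),(602,42)]: print("scene spare top",z3(*c,127).round(1))
for c in [(30,368),(747,260)]: print("lip ends scene (top)",z3(*c,82).round(1))
E
```

```text
spare
[[441.3, 144.0], [450.2, 142.2], [433.5, 86.5], [441.9, 85.2]] c [441.7 114.5] len 57.8 yaw -8.03 th 9.0 8.5
fitL
[[587.2, 141.4], [595.9, 141.4], [586.2, 83.2], [595.2, 83.3]] c [591.1 112.3] len 58.2 yaw -0.85 th 8.7 8.9
fit [[587.1, 141.3], [596.0, 141.6], [585.5, 83.5], [594.7, 83.7]] [590.8 112.5] 57.89621171051615 -1.3677122579012633
fit [[584.4, 23.5], [593.8, 23.5], [583.6, -34.9], [593.3, -34.9]] [588.8  -5.7] 58.379444594997935 -0.6586434070604666
lip [586.5 180.5]
lip [583.6  68.8]
lip [581.5 -81.2]
groove back edge [597.9 184.8]
groove back edge [597.6  68.5]
scene fit top back [585.4 -32.9 164. ]
scene fit top back [593.  25. 164.]
scene fit top back [586.4  84.9 164. ]
scene fit top back [590.6 143.5 164. ]
scene spare top [434.9  90.1 127. ]
scene spare top [442.4 145.8 127. ]
lip ends scene (top) [ 579.4 -215.2   82. ]
lip ends scene (top) [588.6 199.8  82. ]
```

Emit:
drive_tool([
  {"claw": 0.1, "dx": 0.86, "dy": -1, "dz": 0, "yaw": 0},
  {"claw": 0.1, "dx": 0.86, "dy": -1, "dz": 0, "yaw": 0},
  {"claw": 0.1, "dx": 0.86, "dy": -1, "dz": 0, "yaw": 0},
  {"claw": 0.1, "dx": 0.86, "dy": -1, "dz": 0, "yaw": 0},
  {"claw": 0.1, "dx": 0.86, "dy": -1, "dz": 0, "yaw": 0},
], grip_force=30)

```text
time_s: 0.92
ee_pos: [473.1, 87.4, 212.9]
ee_rot: [-180.0, -0.0, 89.8]
force: [-0.5, 0.6, 0.5]
gripper_width: 44.7
```

```bash
python3 - <<'E'
from workcell import grab_frame,telemetry
from h import *
s=telemetry.state();print(s["ee_pos"],s["ee_rot"],s["gripper_width"],s["time_s"])
f=grab_frame("wrist"); cv2.imwrite("pics/wrist1.png",f["color"])
E
```

```text
[473.05472424  87.35511955 212.90834378] [-1.79951078e+02 -6.10344073e-03  8.98289142e+01] 44.6509708757513 0.925
```

View pics/wrist1.png

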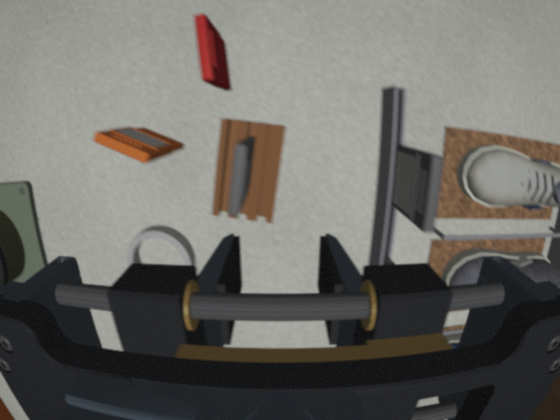

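```bash
python3 - <<'E'
from workcell import grab_frame
from h import *
f=grab_frame("wrist"); crop(f,80,100,300,240,3.6,"pics/w1z.png")
E
```

```text
(no output)
```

View pics/w1z.png

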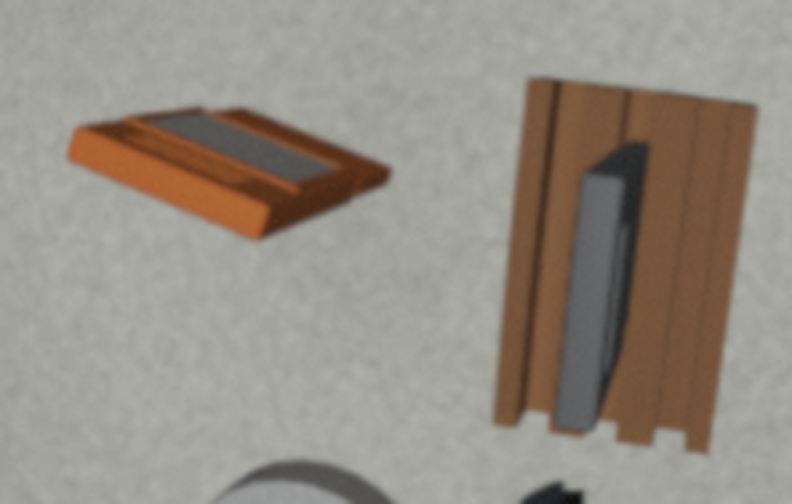

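```bash
python3 - <<'E'
from workcell import grab_frame
from h import *
f=grab_frame("wrist")
c=[(583,174),(624,178),(556,428),(594,431)]
P=np.array([onz(f,80+u/3.6,100+v/3.6,127,True)[:2] for u,v in c]);dd=(P[0]+P[1]-P[2]-P[3])/2
print(P.round(1).tolist(),P.mean(0),np.linalg.norm(dd),np.degrees(np.arctan2(-dd[0],dd[1])))
B=np.array([onz(f,80+u/3.6,100+v/3.6,32,True)[:2] for u,v in [(528,80),(757,103),(495,424),(708,452)]]);dd=(B[0]+B[1]-B[2]-B[3])/2
print(B.round(1).tolist(),B.mean(0),np.linalg.norm(dd),np.degrees(np.arctan2(-dd[0],dd[1])))
for u,v in [(75,130),(268,210),(260,238)]: print("orange top",onz(f,80+u/3.6,100+v/3.6,115,True)[:2].round(1))
print("or base",onz(f,80+390/3.6,100+175/3.6,0,True).round(1))
E
```

```text
[[442.1, 143.4], [451.1, 142.4], [434.2, 84.9], [443.1, 84.1]] [442.61408485 113.68376738] 58.90984871921177 -7.777207534791702
[[414.8, 163.1], [483.1, 155.4], [400.4, 55.3], [468.4, 46.1]] [441.66790526 104.97202378] 109.49831582275365 -7.633221388154302
orange top [309.4 159.1]
orange top [362.9 135.9]
orange top [360.3 129.1]
or base [361.5 132.5   0. ]
```

Emit:
drive_tool([
  {"claw": 0.1, "dx": 0.67, "dy": -0.77, "dz": 0, "yaw": 0},
  {"claw": 0.1, "dx": 0.66, "dy": -0.77, "dz": 0, "yaw": 0},
  {"claw": 0.1, "dx": 0, "dy": 0, "dz": 0.5, "yaw": 0.9},
  {"claw": 0.1, "dx": 0, "dy": 0, "dz": 0.5, "yaw": 0},
  {"claw": 0.1, "dx": 0, "dy": 0, "dz": 0, "yaw": 0},
])

```text
time_s: 1.7
ee_pos: [440.6, 115.8, 192.4]
ee_rot: [-180.0, -0.0, 82.1]
force: [0.1, -0.1, 0.0]
gripper_width: 40.9
```

```bash
python3 - <<'E'
from workcell import grab_frame
from h import *
f=grab_frame("wrist"); cv2.imwrite("pics/wrist2.png",f["color"])
for n in("scene","side"): cv2.imwrite(f"pics/{n}2.png",grab_frame(n)["color"])
E
```

```text
(no output)
```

View pics/wrist2.png

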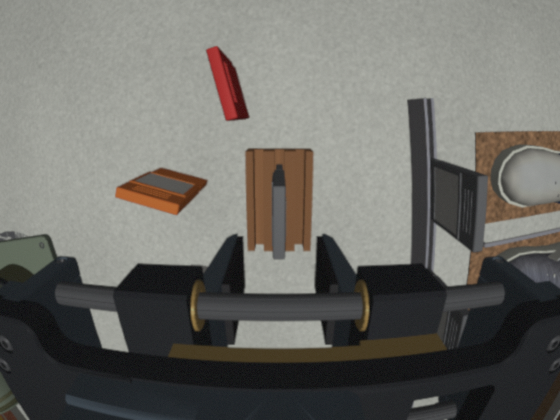

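View pics/side2.png

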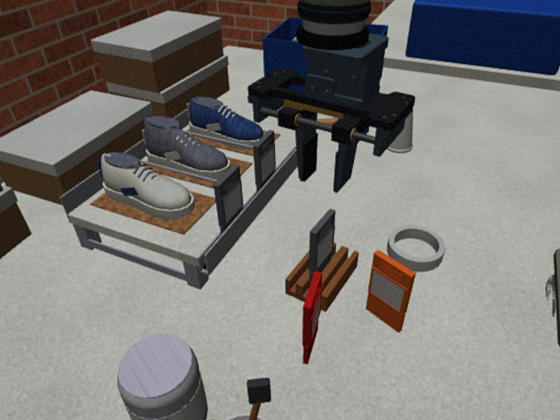

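View pics/scene2.png

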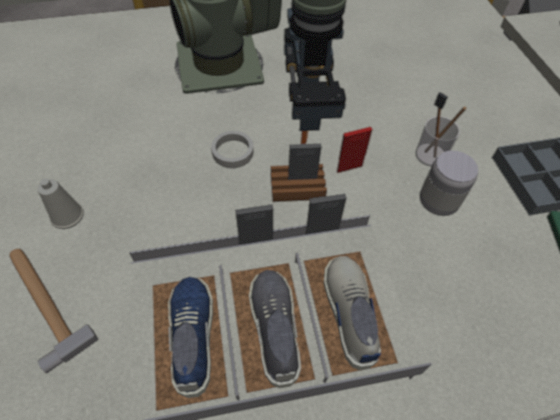

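Emit:
drive_tool([
  {"claw": 0.1, "dx": -0.08, "dy": 0.08, "dz": 1, "yaw": 0},
  {"claw": 0.1, "dx": 0, "dy": 0, "dz": 1, "yaw": 0},
  {"claw": 0.1, "dx": 0, "dy": 0, "dz": 1, "yaw": 0},
  {"claw": 0.1, "dx": 0, "dy": 0, "dz": 1, "yaw": 0},
  {"claw": 0.1, "dx": 0, "dy": 0, "dz": 0.9, "yaw": 0},
])

```text
time_s: 2.48
ee_pos: [447.6, 114.3, 96.1]
ee_rot: [179.4, -0.2, 82.1]
force: [0.0, 0.0, 0.1]
gripper_width: 40.9
```

```bash
python3 - <<'E'
from workcell import grab_frame
from h import *
f=grab_frame("wrist"); cv2.imwrite("pics/wrist3.png",f["color"]);s=grab_frame("side");crop(s,230,120,410,310,3,"pics/side3.png")
E
```

```text
(no output)
```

View pics/wrist3.png

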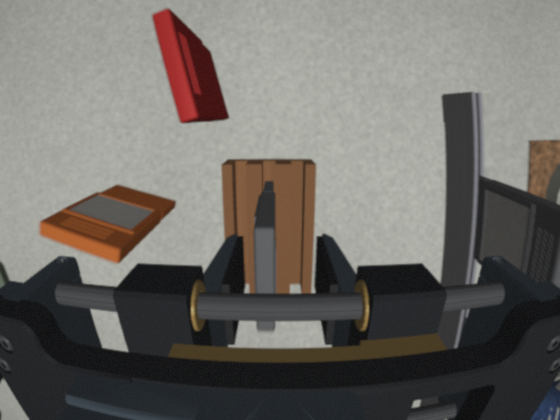

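View pics/side3.png

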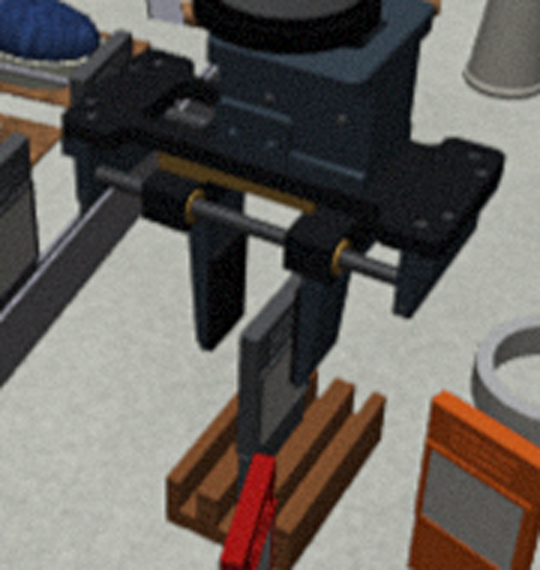

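Emit:
drive_tool([
  {"claw": 0.1, "dx": 0, "dy": -0.2, "dz": 0.2, "yaw": 0},
  {"claw": 0.1, "dx": 0, "dy": 0, "dz": 0, "yaw": 0},
])

```text
time_s: 2.82
ee_pos: [443.0, 114.8, 92.1]
ee_rot: [179.5, -0.2, 82.1]
force: [1.1, -0.1, 0.5]
gripper_width: 40.8
```

Emit:
drive_tool([
  {"claw": 0.1, "dx": 0, "dy": -0.03, "dz": 0.2, "yaw": 0},
  {"claw": 0.1, "dx": 0, "dy": 0, "dz": 0.15, "yaw": 0},
  {"claw": 0.1, "dx": 0, "dy": 0, "dz": 0, "yaw": 0},
])

```text
time_s: 3.2
ee_pos: [443.4, 115.1, 85.9]
ee_rot: [179.3, -0.3, 82.2]
force: [0.8, -0.3, 0.1]
gripper_width: 41.5
```

```bash
python3 - <<'E'
from workcell import grab_frame
from h import *
f=grab_frame("wrist"); crop(f,150,120,410,350,3,"pics/wrist4.png")
E
```

```text
(no output)
```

View pics/wrist4.png

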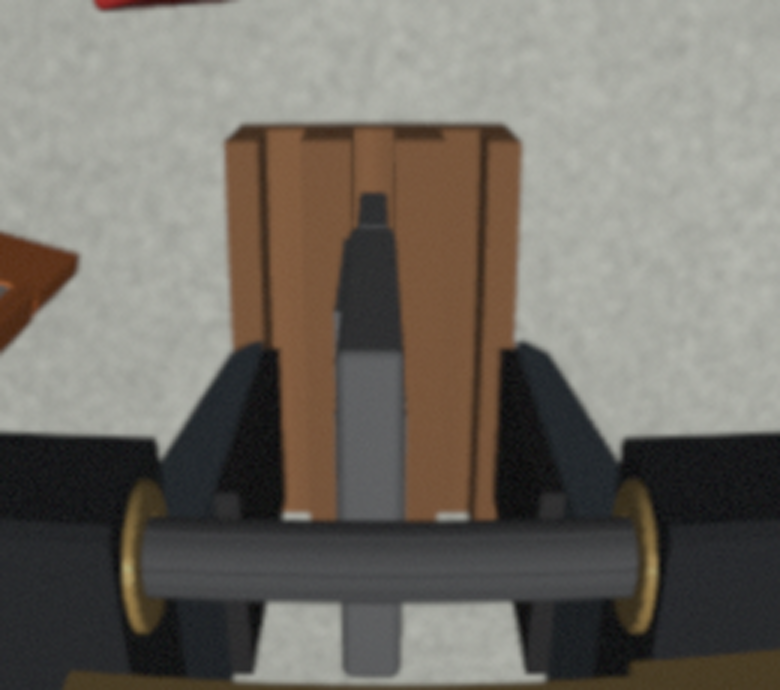

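Emit:
drive_tool([
  {"claw": 0.1, "dx": 0, "dy": -0.11, "dz": 0, "yaw": 0},
  {"claw": 1, "dx": 0, "dy": 0, "dz": 0, "yaw": 0},
  {"claw": 1, "dx": 0, "dy": 0, "dz": 0, "yaw": 0},
  {"claw": 1, "dx": 0, "dy": 0, "dz": 0, "yaw": 0},
  {"claw": 1, "dx": 0, "dy": 0, "dz": 0, "yaw": 0},
], grip_force=45)

```text
time_s: 3.88
ee_pos: [440.7, 115.5, 86.1]
ee_rot: [179.4, -0.3, 82.1]
force: [-0.9, 0.3, 1.7]
gripper_width: 10.2
```

Emit:
drive_tool([
  {"claw": 1, "dx": 0, "dy": 0, "dz": -0.5, "yaw": 0},
  {"claw": 1, "dx": 0, "dy": 0, "dz": -1, "yaw": 0},
  {"claw": 1, "dx": 0, "dy": 0, "dz": -1, "yaw": 0},
  {"claw": 1, "dx": 0, "dy": 0, "dz": -1, "yaw": 0},
  {"claw": 1, "dx": 0, "dy": 0, "dz": -1, "yaw": 0},
])

```text
time_s: 4.5
ee_pos: [439.5, 114.8, 179.7]
ee_rot: [179.4, -0.2, 82.2]
force: [0.4, -0.1, -0.4]
gripper_width: 9.9
```

Emit:
drive_tool([
  {"claw": 1, "dx": 0, "dy": 0, "dz": -1, "yaw": 0},
  {"claw": 1, "dx": -1, "dy": 0, "dz": -0.3, "yaw": -0.8},
  {"claw": 1, "dx": -1, "dy": 0, "dz": 0, "yaw": 0},
  {"claw": 1, "dx": -1, "dy": 0, "dz": 0, "yaw": 0},
  {"claw": 1, "dx": -1, "dy": 0, "dz": 0, "yaw": 0},
])

```text
time_s: 5.12
ee_pos: [437.8, 33.9, 211.7]
ee_rot: [178.8, -0.2, 89.5]
force: [-0.1, 0.1, -0.4]
gripper_width: 9.9
```

Emit:
drive_tool([
  {"claw": 1, "dx": -1, "dy": 0.6, "dz": 0, "yaw": 0},
  {"claw": 1, "dx": -1, "dy": 0.6, "dz": 0, "yaw": 0},
  {"claw": 1, "dx": -1, "dy": 0.6, "dz": 0, "yaw": 0},
  {"claw": 1, "dx": -1, "dy": 0.6, "dz": 0, "yaw": 0},
  {"claw": 1, "dx": -1, "dy": 0.6, "dz": 0, "yaw": 0},
])

```text
time_s: 5.75
ee_pos: [498.3, -70.6, 216.5]
ee_rot: [178.4, -0.1, 89.5]
force: [0.2, 0.2, -0.7]
gripper_width: 9.9
```

Emit:
drive_tool([
  {"claw": 1, "dx": -1, "dy": 0.5, "dz": 0, "yaw": 0},
  {"claw": 1, "dx": -1, "dy": 0.5, "dz": 0, "yaw": 0},
  {"claw": 1, "dx": -1, "dy": 0.5, "dz": 0, "yaw": 0},
  {"claw": 1, "dx": 0, "dy": 0.5, "dz": 0, "yaw": 0},
  {"claw": 1, "dx": 0, "dy": 0, "dz": 0, "yaw": 0},
])

```text
time_s: 6.38
ee_pos: [540.6, -135.5, 218.3]
ee_rot: [178.4, -0.1, 89.4]
force: [-0.5, 0.0, -0.7]
gripper_width: 9.9
```

```bash
python3 - <<'E'
from workcell import grab_frame
from h import *
for n in("wrist","scene","side"): cv2.imwrite(f"pics/{n}5.png",grab_frame(n)["color"])
E
```

```text
(no output)
```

View pics/wrist5.png

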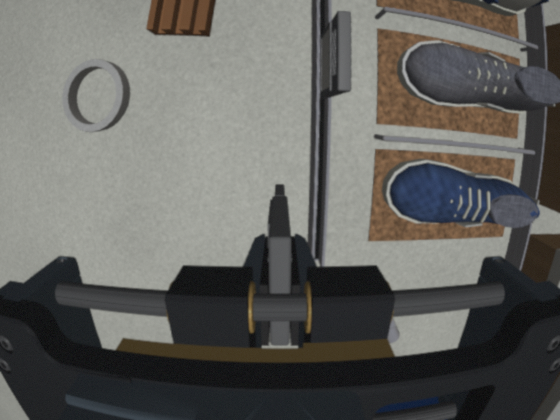

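View pics/scene5.png

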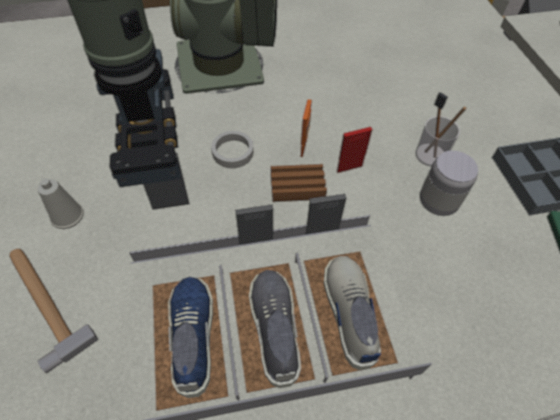

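View pics/side5.png

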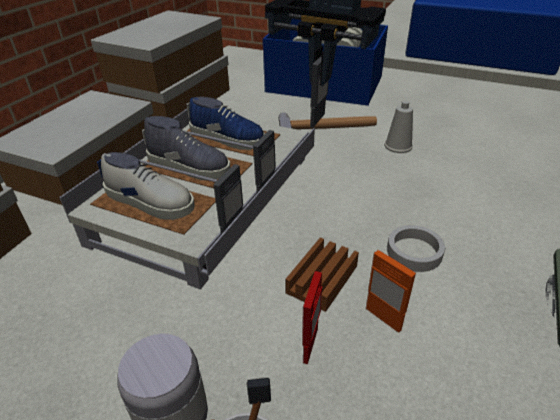

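```bash
python3 - <<'E'
from workcell import grab_frame
from h import *
f=grab_frame("wrist"); crop(f,300,0,400,270,2.2,"pics/w5a.png"); crop(f,230,150,350,350,3,"pics/w5b.png")
crop(f,300,100,360,270,3.5,"pics/w5c.png")
print(f["pose"].round(3)); 
E
```

```text
[[ 1.00000e+00 -1.70000e-02  2.40000e-02  5.35588e+02]
 [-9.00000e-03 -9.58000e-01 -2.85000e-01 -5.52880e+01]
 [ 2.80000e-02  2.85000e-01 -9.58000e-01  3.88544e+02]
 [ 0.00000e+00  0.00000e+00  0.00000e+00  1.00000e+00]]
```

View pics/w5a.png

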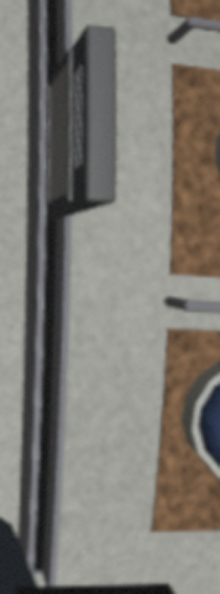

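View pics/w5b.png

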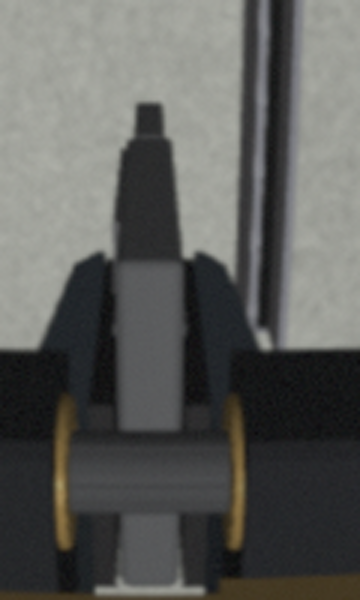

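View pics/w5c.png

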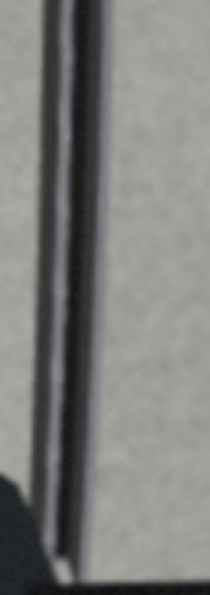

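```bash
python3 - <<'E'
from workcell import grab_frame,telemetry
from h import *
f=grab_frame("wrist"); s=grab_frame("scene")
C=lambda u,v,z: onz(f,300+u/3.5,100+v/3.5,z,True)[:2]
L=np.array([C(u,v,82) for u,v in[(74,10),(71,100),(66,250),(60,400),(53,540)]]);G=np.array([C(u,v,70) for u,v in[(105,10),(102,100),(98,250),(92,400),(82,540)]])
for n,P in(("lipback",L),("gback",G)):
    a,b=np.polyfit(P[:,1],P[:,0],1); print(n,P.round(1).tolist(),"at -132",a*-132+b,"yaw",np.degrees(-a))
print("end",C(62,550,82),C(66,570,70))
A=lambda u,v,z: onz(f,300+u/2.2,0+v/2.2,z,True)[:2]
for u,v in[(172,38),(168,301)]: print("div wrist",A(u,v,98),A(u,v,70))
B=lambda u,v,z: onz(f,230+u/3,150+v/3,z,True)[:2]
print("foot",B(136,103,144),B(162,103,144),"ledge38",B(125,140,182),B(171,140,182),"top",B(116,262,259),B(183,262,259),B(117,583,259),B(179,583,259))
P=np.array([A(u,v,164) for u,v in[(87,28),(115,28),(88,200),(115,202)]]);print("fitted c",P.mean(0),P.round(1).tolist())
for u,v in[(222,265),(297,254)]: print("div scene",onz(s,u,v,98)[:2],onz(s,u,v,70)[:2])
print(telemetry.state()["ee_pos"],telemetry.state()["ee_rot"])
E
```

```text
lipback [[583.3, -41.2], [582.5, -65.7], [581.6, -107.0], [580.7, -150.1], [579.9, -193.5]] at -132 581.1534680653322 yaw -1.2373974062522877
gback [[593.9, -40.5], [593.2, -66.0], [592.7, -109.0], [592.1, -154.0], [590.7, -199.2]] at -132 592.1869619696665 yaw -1.0429064679330566
end [ 582.72621171 -196.88933227] [ 586.08455728 -209.3771365 ]
div wrist [635.43122779  42.94720938] [645.05872273  52.40800385]
div wrist [632.89874108 -71.5310975 ] [642.28224881 -73.0994796 ]
foot [ 538.74564169 -106.25925782] [ 545.40273915 -106.36039491] ledge38 [ 535.73945041 -106.54124261] [ 545.78309889 -106.70557956] top [ 534.07689819 -105.25681061] [ 543.62046271 -105.45043339] [ 532.8481126  -163.80132553] [ 543.30951872 -164.14441051]
fitted c [588.53213453  -7.29273978] [[584.4, 21.4], [593.6, 22.2], [583.7, -36.2], [592.5, -36.5]]
div scene [640.96686163 -68.10958633] [625.97130746 -68.62322057]
div scene [645.15463973  54.23444246] [630.344156    59.12755688]
[ 539.69677015 -135.13662676  218.5764604 ] [ 1.78374909e+02 -1.16017483e-01  8.94183065e+01]
```

Emit:
drive_tool([
  {"claw": 1, "dx": 0, "dy": 0.6, "dz": 0, "yaw": 0.07},
  {"claw": 1, "dx": 0, "dy": 0.6, "dz": 0, "yaw": 0},
  {"claw": 1, "dx": 0, "dy": 0.6, "dz": 0, "yaw": 0},
  {"claw": 1, "dx": 0, "dy": 0.3, "dz": 0, "yaw": 0},
  {"claw": 1, "dx": 0, "dy": 0, "dz": 0, "yaw": 0},
])

```text
time_s: 7.3
ee_pos: [585.4, -135.4, 219.9]
ee_rot: [178.3, -0.1, 88.8]
force: [0.3, -0.3, -1.1]
gripper_width: 9.8
```

Emit:
drive_tool([
  {"claw": 1, "dx": 0, "dy": -0.02, "dz": 0.6, "yaw": 0},
  {"claw": 1, "dx": 0, "dy": -0.02, "dz": 0.6, "yaw": 0},
  {"claw": 1, "dx": 0, "dy": -0.02, "dz": 0.6, "yaw": 0},
  {"claw": 1, "dx": 0, "dy": -0.02, "dz": 0.5, "yaw": 0},
  {"claw": 1, "dx": 0, "dy": 0, "dz": 0, "yaw": 0},
])

```text
time_s: 7.92
ee_pos: [583.1, -135.1, 169.3]
ee_rot: [178.5, -0.2, 88.8]
force: [-0.1, -0.3, -0.3]
gripper_width: 9.8
```

```bash
python3 - <<'E'
from workcell import grab_frame,telemetry
from h import *
print(telemetry.state()["ee_pos"],telemetry.state()["ee_rot"])
f=grab_frame("wrist");cv2.imwrite("pics/w6.png",f["color"]); crop(f,220,40,360,240,3,"pics/w6b.png")
s=grab_frame("side"); crop(s,230,20,390,180,3.7,"pics/s6.png")
E
```

```text
[ 583.11655551 -135.07077582  169.25942512] [ 1.78543185e+02 -1.73277310e-01  8.88077717e+01]
```

View pics/w6.png

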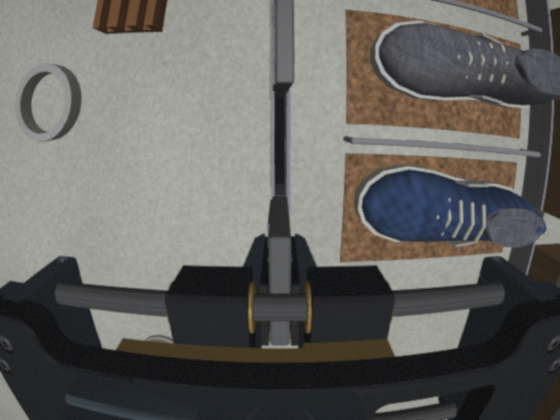

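View pics/w6b.png

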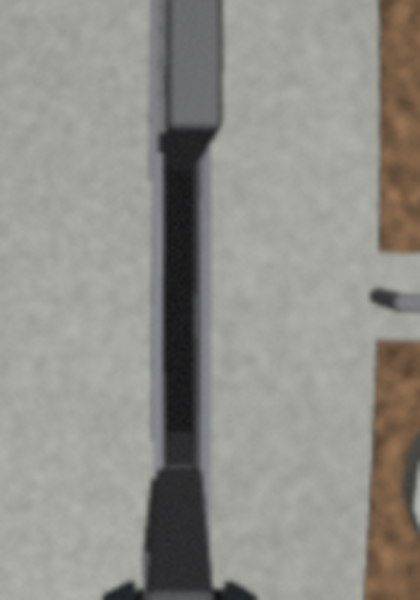

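View pics/s6.png

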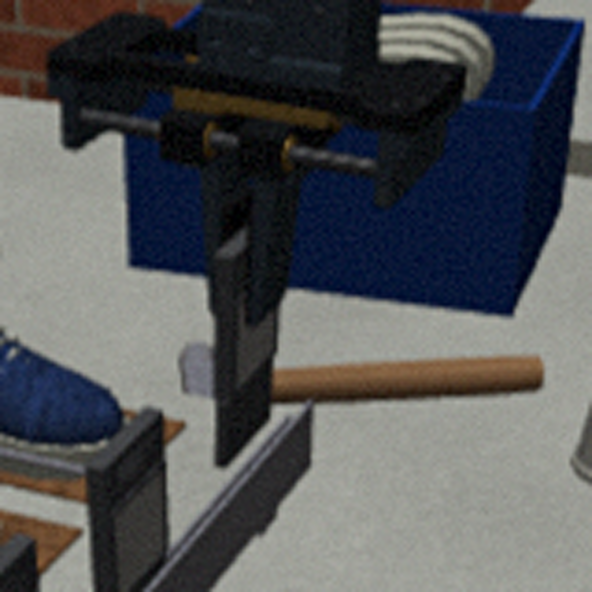

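```bash
python3 - <<'E'
from workcell import grab_frame,telemetry
from h import *
f=grab_frame("wrist")
g=cv2.cvtColor(f["color"],cv2.COLOR_BGR2GRAY).astype(int)
for v in (100,120,140,160,175,182,186,190,194): print(v,g[v,264:296].tolist())
B=lambda u,v,z: onz(f,220+u/3,40+v/3,z,True)[:2].round(1)
print("foot",B(165,433,95),B(194,433,95),"ledge",B(158,468,133),B(203,468,133),"top",)
for v in(200,300,400): print("lip",B(164,v,82),"gb",B(198,v,70))
E
```

```text
100 [162, 163, 162, 161, 145, 133, 131, 127, 116, 79, 40, 26, 25, 27, 26, 26, 29, 25, 30, 48, 69, 92, 118, 126, 133, 148, 160, 161, 161, 161, 162, 160]
120 [160, 159, 161, 159, 152, 138, 133, 132, 124, 83, 43, 30, 25, 24, 26, 24, 27, 29, 33, 44, 67, 94, 121, 128, 135, 148, 162, 165, 165, 165, 167, 167]
140 [162, 160, 159, 158, 154, 136, 133, 134, 128, 84, 42, 31, 27, 25, 23, 28, 30, 25, 30, 47, 71, 92, 121, 130, 137, 148, 159, 161, 163, 161, 160, 160]
160 [169, 166, 163, 162, 155, 135, 133, 134, 123, 82, 41, 28, 30, 31, 29, 30, 28, 28, 30, 52, 75, 93, 121, 128, 138, 151, 162, 163, 159, 156, 154, 155]
175 [161, 160, 163, 162, 157, 136, 132, 133, 122, 83, 44, 25, 29, 28, 29, 29, 27, 24, 32, 45, 73, 93, 121, 132, 137, 150, 159, 161, 164, 164, 165, 164]
182 [165, 166, 167, 167, 159, 136, 134, 133, 123, 87, 44, 25, 26, 21, 29, 27, 29, 31, 32, 47, 70, 94, 124, 130, 137, 153, 162, 163, 164, 163, 163, 162]
186 [167, 168, 169, 171, 165, 148, 139, 136, 123, 92, 51, 36, 44, 42, 46, 45, 43, 45, 46, 47, 61, 95, 122, 130, 138, 149, 160, 163, 167, 166, 166, 164]
190 [165, 166, 165, 167, 161, 148, 139, 134, 127, 97, 57, 40, 43, 43, 44, 43, 44, 45, 44, 47, 61, 93, 123, 132, 137, 151, 159, 163, 169, 169, 170, 169]
194 [167, 163, 163, 162, 158, 149, 140, 135, 127, 98, 57, 45, 52, 52, 53, 52, 53, 53, 54, 53, 63, 93, 121, 130, 137, 151, 160, 163, 163, 162, 160, 158]
foot [ 583.  -106.6] [ 590.5 -106.8] ledge [ 581.  -106.5] [ 590.8 -106.8] top
lip [584.3 -46.8] gb [593.7 -46.6]
lip [583.7 -73.4] gb [593.2 -74.4]
lip [ 583.1 -100.3] gb [ 592.8 -102.6]
```

Emit:
drive_tool([
  {"claw": 1, "dx": 0, "dy": 0.04, "dz": 0, "yaw": 0},
  {"claw": 1, "dx": 0, "dy": 0, "dz": 0.2, "yaw": 0},
  {"claw": 1, "dx": 0, "dy": 0, "dz": 0.2, "yaw": 0},
  {"claw": 1, "dx": 0, "dy": 0, "dz": 0.1, "yaw": 0},
])

```text
time_s: 8.57
ee_pos: [586.1, -135.5, 161.6]
ee_rot: [178.2, -0.1, 88.8]
force: [-0.3, -0.1, -0.2]
gripper_width: 10.0
```

```bash
python3 - <<'E'
from workcell import grab_frame,telemetry
from h import *
print(telemetry.state()["ee_pos"],telemetry.state()["force"])
f=grab_frame("wrist"); crop(f,240,100,320,240,4.2,"pics/w7.png")
g=cv2.cvtColor(f["color"],cv2.COLOR_BGR2GRAY).astype(int)
for v in range(150,200,5): print(v,g[v,264:296].tolist())
E
```

```text
[ 586.12109112 -135.50336977  161.55512932] [-0.25615849 -0.06468608 -0.1781863 ]
150 [169, 161, 148, 137, 134, 128, 92, 49, 28, 28, 27, 29, 28, 29, 26, 31, 38, 60, 87, 120, 129, 134, 147, 162, 164, 161, 160, 156, 156, 158, 161, 162]
155 [163, 159, 145, 137, 135, 129, 94, 48, 28, 28, 27, 25, 25, 28, 27, 29, 41, 61, 86, 120, 129, 133, 146, 165, 168, 167, 166, 163, 160, 162, 165, 167]
160 [163, 160, 143, 135, 136, 133, 94, 48, 28, 27, 30, 29, 28, 26, 29, 29, 41, 60, 87, 121, 129, 133, 147, 159, 165, 162, 157, 156, 154, 157, 160, 163]
165 [174, 167, 147, 136, 137, 132, 94, 48, 29, 29, 31, 26, 28, 28, 28, 29, 41, 61, 86, 121, 130, 134, 145, 161, 166, 165, 165, 162, 163, 162, 165, 168]
170 [168, 162, 141, 136, 137, 133, 102, 55, 27, 29, 27, 29, 29, 26, 30, 29, 43, 63, 87, 120, 130, 133, 145, 157, 158, 157, 157, 160, 158, 158, 159, 159]
175 [164, 156, 137, 135, 135, 127, 89, 47, 28, 27, 25, 28, 31, 29, 25, 28, 45, 63, 87, 121, 130, 134, 144, 158, 160, 163, 163, 166, 166, 167, 166, 164]
180 [164, 157, 137, 135, 135, 125, 87, 44, 26, 26, 29, 28, 27, 26, 30, 30, 45, 68, 85, 120, 131, 133, 145, 162, 167, 167, 165, 164, 162, 161, 163, 164]
185 [170, 164, 141, 137, 135, 124, 86, 46, 29, 26, 30, 36, 42, 44, 43, 46, 46, 45, 50, 74, 104, 128, 143, 157, 162, 164, 164, 161, 160, 161, 163, 167]
190 [165, 156, 135, 135, 135, 124, 92, 50, 27, 26, 32, 41, 45, 47, 44, 46, 44, 44, 46, 55, 88, 125, 144, 160, 166, 169, 171, 172, 171, 169, 167, 164]
195 [163, 155, 134, 135, 134, 126, 99, 56, 34, 27, 37, 50, 60, 64, 63, 62, 63, 63, 64, 63, 75, 106, 132, 155, 161, 164, 163, 165, 162, 159, 159, 161]
```

View pics/w7.png

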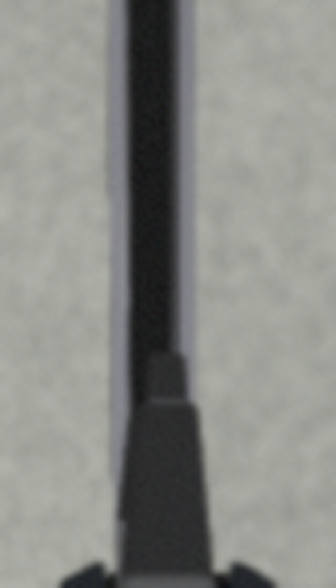

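```bash
cat > m.py <<'E'
from workcell import grab_frame,telemetry
from h import *
E
python3 - <<'E'
from m import *
f=grab_frame("wrist")
p=lambda u,v,z: onz(f,u,v,z,True)[:2].round(1)
z=telemetry.state()["ee_pos"][2]-74.1; print(z,telemetry.state()["ee_pos"])
print("foot",p(274.6,187,z),p(283.6,187,z),"lip",p(270.6,175,82),"gb",p(282.6,175,70))
E
```

```text
87.43759967796498 [ 586.02689578 -135.49712204  161.53759968]
foot [ 585.  -108.7] [ 591.9 -108.8] lip [ 582.2 -100.2] gb [ 591.9 -102.6]
```

Emit:
drive_tool([
  {"claw": 1, "dx": 0, "dy": -0.07, "dz": 0.1, "yaw": 0},
  {"claw": 1, "dx": 0, "dy": 0, "dz": 0, "yaw": 0},
])

```text
time_s: 8.93
ee_pos: [584.6, -135.5, 159.4]
ee_rot: [178.2, -0.1, 88.8]
force: [0.2, -0.1, 0.2]
gripper_width: 9.8
```

Emit:
drive_tool([
  {"claw": 1, "dx": 0, "dy": 0, "dz": 0.1, "yaw": 0},
  {"claw": 1, "dx": 0, "dy": 0, "dz": 0, "yaw": 0},
])

```text
time_s: 9.18
ee_pos: [584.7, -135.5, 157.3]
ee_rot: [178.2, -0.1, 88.8]
force: [0.6, 0.0, -0.7]
gripper_width: 10.0
```

```bash
python3 - <<'E'
from m import *
print(telemetry.state()["ee_pos"],telemetry.state()["force"])
f=grab_frame("wrist"); crop(f,240,100,320,240,4.2,"pics/w8.png")
g=cv2.cvtColor(f["color"],cv2.COLOR_BGR2GRAY).astype(int)
for v in range(170,200,3): print(v,g[v,264:292].tolist())
E
```

```text
[ 584.70638714 -135.47798532  157.32946572] [ 0.60294805  0.00723754 -0.73178663]
170 [168, 168, 171, 163, 146, 135, 135, 125, 79, 36, 26, 29, 27, 27, 32, 21, 29, 31, 54, 76, 91, 120, 130, 133, 143, 155, 158, 156]
173 [171, 171, 170, 161, 143, 135, 136, 128, 83, 39, 27, 29, 27, 28, 25, 29, 29, 34, 52, 76, 91, 121, 131, 134, 145, 158, 163, 164]
176 [163, 163, 164, 158, 142, 135, 136, 128, 82, 39, 28, 26, 27, 27, 30, 31, 28, 30, 53, 78, 92, 120, 131, 135, 144, 157, 161, 163]
179 [161, 163, 164, 158, 141, 134, 137, 129, 81, 37, 31, 29, 26, 25, 25, 30, 29, 33, 54, 77, 91, 121, 130, 133, 144, 158, 163, 164]
182 [165, 165, 163, 156, 140, 136, 137, 131, 89, 44, 28, 30, 24, 30, 28, 27, 29, 33, 55, 77, 92, 121, 130, 133, 148, 163, 167, 166]
185 [169, 170, 168, 160, 142, 137, 136, 132, 92, 47, 33, 36, 43, 45, 44, 45, 42, 46, 46, 56, 83, 118, 130, 133, 145, 159, 165, 165]
188 [170, 171, 171, 164, 143, 136, 138, 131, 92, 47, 29, 38, 43, 46, 46, 44, 46, 43, 44, 54, 83, 120, 131, 134, 141, 155, 161, 164]
191 [164, 166, 165, 158, 138, 133, 136, 123, 78, 34, 34, 43, 44, 46, 45, 44, 46, 46, 47, 51, 83, 120, 129, 135, 146, 159, 166, 168]
194 [170, 169, 169, 161, 137, 133, 135, 121, 77, 36, 36, 47, 54, 53, 52, 52, 53, 52, 52, 58, 81, 117, 130, 133, 143, 155, 161, 165]
197 [165, 162, 163, 154, 134, 133, 135, 120, 75, 43, 45, 44, 45, 43, 46, 47, 48, 44, 46, 45, 47, 51, 72, 109, 141, 158, 160, 163]
```

View pics/w8.png

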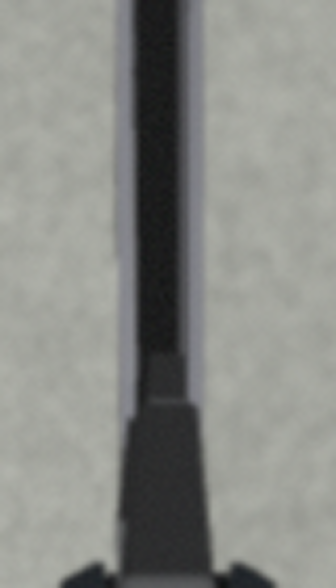

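Emit:
drive_tool([
  {"claw": 1, "dx": 0, "dy": 0, "dz": 0.15, "yaw": 0},
  {"claw": 1, "dx": 0, "dy": -0.01, "dz": 0.15, "yaw": 0},
  {"claw": 1, "dx": 0, "dy": 0, "dz": 0, "yaw": 0},
])

```text
time_s: 9.6
ee_pos: [584.8, -135.5, 151.0]
ee_rot: [178.2, -0.1, 88.8]
force: [-0.1, -1.1, -0.2]
gripper_width: 9.8
```

Emit:
drive_tool([
  {"claw": 1, "dx": 0, "dy": 0, "dz": 0.15, "yaw": 0},
  {"claw": 1, "dx": 0, "dy": 0, "dz": 0, "yaw": 0},
])

```text
time_s: 9.85
ee_pos: [584.9, -135.5, 147.7]
ee_rot: [178.2, -0.1, 88.8]
force: [0.0, 1.1, -0.2]
gripper_width: 9.6
```

```bash
python3 - <<'E'
from m import *
f=grab_frame("wrist"); crop(f,240,100,320,240,4.2,"pics/w9.png")
g=cv2.cvtColor(f["color"],cv2.COLOR_BGR2GRAY).astype(int)
for v in range(170,200,4): print(v,g[v,264:292].tolist())
s=grab_frame("side"); crop(s,230,20,390,180,3.7,"pics/s9.png")
E
```

```text
170 [168, 170, 165, 144, 136, 135, 131, 116, 67, 30, 31, 27, 27, 23, 21, 26, 24, 34, 52, 71, 82, 111, 126, 130, 136, 151, 157, 159]
174 [172, 171, 161, 139, 133, 136, 132, 119, 76, 37, 28, 28, 26, 23, 27, 30, 25, 34, 50, 71, 83, 109, 127, 131, 137, 151, 160, 160]
178 [164, 163, 157, 136, 132, 135, 134, 122, 78, 36, 30, 25, 27, 29, 28, 28, 25, 30, 42, 59, 78, 110, 127, 131, 136, 153, 159, 162]
182 [162, 164, 157, 138, 131, 134, 134, 123, 80, 40, 26, 30, 28, 29, 24, 30, 31, 34, 41, 61, 79, 110, 126, 130, 139, 153, 163, 164]
186 [167, 168, 160, 142, 139, 135, 134, 123, 77, 37, 29, 37, 42, 45, 45, 46, 47, 43, 44, 49, 74, 109, 128, 131, 139, 155, 166, 167]
190 [171, 173, 172, 166, 147, 137, 136, 128, 81, 34, 34, 42, 43, 46, 47, 46, 45, 46, 46, 50, 74, 109, 126, 132, 139, 153, 159, 160]
194 [164, 166, 165, 160, 145, 138, 138, 128, 81, 38, 29, 44, 49, 52, 50, 52, 53, 54, 53, 55, 74, 109, 126, 132, 141, 158, 163, 167]
198 [166, 166, 166, 160, 143, 136, 130, 120, 79, 46, 42, 46, 47, 45, 46, 44, 45, 45, 45, 45, 47, 48, 61, 97, 133, 153, 159, 161]
```

View pics/w9.png

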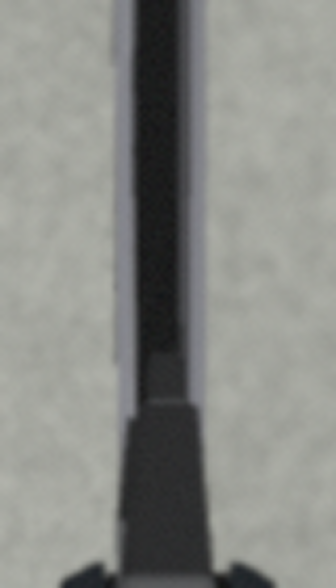

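View pics/s9.png

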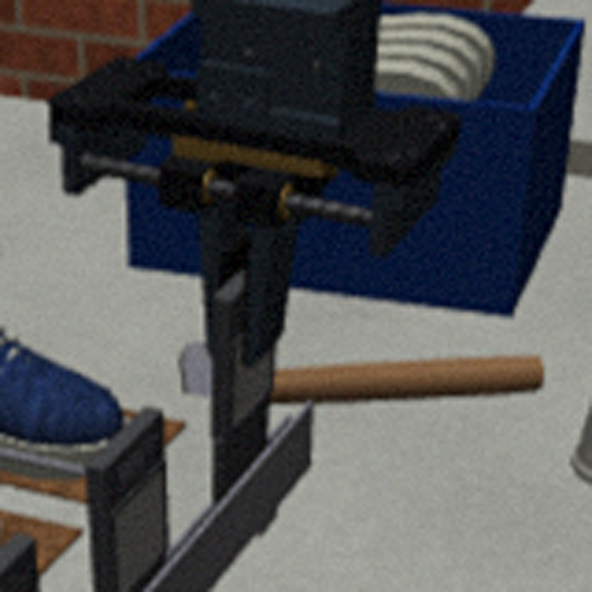

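Emit:
drive_tool([
  {"claw": 1, "dx": 0, "dy": -0.03, "dz": 0.1, "yaw": 0},
  {"claw": 1, "dx": 0, "dy": 0, "dz": 0.15, "yaw": 0},
  {"claw": 1, "dx": 0, "dy": 0, "dz": 0, "yaw": 0},
])

```text
time_s: 10.32
ee_pos: [584.7, -135.5, 142.8]
ee_rot: [178.2, -0.1, 88.8]
force: [0.7, 0.4, 0.1]
gripper_width: 9.6
```

Emit:
drive_tool([
  {"claw": 1, "dx": 0, "dy": 0, "dz": 0.15, "yaw": 0},
  {"claw": 1, "dx": 0, "dy": 0, "dz": 0, "yaw": 0},
])

```text
time_s: 10.58
ee_pos: [584.8, -135.6, 139.6]
ee_rot: [178.2, -0.1, 88.8]
force: [0.5, -0.0, -0.8]
gripper_width: 10.0
```

Emit:
drive_tool([
  {"claw": 1, "dx": 0, "dy": 0, "dz": 0.2, "yaw": 0},
  {"claw": 1, "dx": 0, "dy": 0, "dz": 0.15, "yaw": 0},
  {"claw": 1, "dx": 0, "dy": 0, "dz": 0, "yaw": 0},
])

```text
time_s: 10.95
ee_pos: [585.0, -135.5, 132.0]
ee_rot: [178.2, -0.1, 88.8]
force: [0.5, 0.6, -0.9]
gripper_width: 9.8
```

Emit:
drive_tool([
  {"claw": 1, "dx": 0, "dy": 0, "dz": 0.15, "yaw": 0},
  {"claw": 1, "dx": 0, "dy": 0, "dz": 0.05, "yaw": 0},
  {"claw": 1, "dx": 0, "dy": 0, "dz": 0, "yaw": 0},
])

```text
time_s: 11.32
ee_pos: [585.2, -135.5, 127.7]
ee_rot: [178.2, -0.1, 88.8]
force: [0.0, -0.2, -0.1]
gripper_width: 9.6
```

Foot is in the groove without contact (bottom about 54 mm). Now small presses with force watching.

Emit:
drive_tool([
  {"claw": 1, "dx": 0, "dy": 0, "dz": 0.12, "yaw": 0},
  {"claw": 1, "dx": 0, "dy": 0, "dz": 0, "yaw": 0},
])

```text
time_s: 11.58
ee_pos: [585.3, -135.5, 125.2]
ee_rot: [178.2, -0.1, 88.8]
force: [-0.5, -0.0, -0.1]
gripper_width: 9.4
```

Emit:
drive_tool([
  {"claw": 1, "dx": 0, "dy": 0, "dz": 0.06, "yaw": 0},
  {"claw": 1, "dx": 0, "dy": 0, "dz": 0, "yaw": 0},
])

```text
time_s: 11.82
ee_pos: [585.5, -135.6, 124.2]
ee_rot: [178.1, -0.1, 88.8]
force: [-0.6, 0.0, 0.0]
gripper_width: 10.1
```

Emit:
drive_tool([
  {"claw": 1, "dx": 0, "dy": 0, "dz": 0.08, "yaw": 0},
  {"claw": 1, "dx": 0, "dy": 0, "dz": 0, "yaw": 0},
])

```text
time_s: 12.08
ee_pos: [585.6, -135.6, 123.3]
ee_rot: [178.1, -0.1, 88.8]
force: [-1.1, -0.1, 1.4]
gripper_width: 9.8
```

Emit:
drive_tool([
  {"claw": 1, "dx": 0, "dy": 0, "dz": 0.08, "yaw": 0},
  {"claw": 1, "dx": 0, "dy": 0, "dz": 0, "yaw": 0},
])

```text
time_s: 12.32
ee_pos: [585.6, -135.6, 122.7]
ee_rot: [178.1, -0.1, 88.8]
force: [-0.8, -0.3, 4.3]
gripper_width: 9.7
```

Emit:
drive_tool([
  {"claw": 1, "dx": 0, "dy": 0, "dz": 0.08, "yaw": 0},
  {"claw": 1, "dx": 0, "dy": 0, "dz": 0, "yaw": 0},
])

```text
time_s: 12.58
ee_pos: [585.5, -135.6, 122.4]
ee_rot: [178.1, -0.1, 88.8]
force: [-1.8, 0.6, 4.6]
gripper_width: 9.8
```

Emit:
drive_tool([
  {"claw": 1, "dx": 0, "dy": 0, "dz": 0.1, "yaw": 0},
  {"claw": 1, "dx": 0, "dy": 0, "dz": 0, "yaw": 0},
])

```text
time_s: 12.82
ee_pos: [585.5, -135.6, 122.2]
ee_rot: [178.0, -0.1, 88.8]
force: [-2.4, 0.7, 6.3]
gripper_width: 10.1
```

Emit:
drive_tool([
  {"claw": 1, "dx": 0, "dy": 0, "dz": 0.15, "yaw": 0},
  {"claw": 1, "dx": 0, "dy": 0, "dz": 0.15, "yaw": 0},
])

```text
time_s: 13.08
ee_pos: [585.6, -135.7, 120.4]
ee_rot: [177.9, -0.0, 88.8]
force: [-6.1, 0.0, 22.1]
gripper_width: 9.9
```

Emit:
drive_tool([
  {"claw": 1, "dx": 0, "dy": 0, "dz": 0.18, "yaw": 0},
  {"claw": 1, "dx": 0, "dy": 0, "dz": 0.18, "yaw": 0},
])

```text
time_s: 13.32
ee_pos: [585.4, -135.7, 120.4]
ee_rot: [177.8, -0.0, 88.8]
force: [-7.5, 1.4, 23.0]
gripper_width: 9.9
```

Emit:
drive_tool([
  {"claw": 1, "dx": 0, "dy": -0.03, "dz": 0.15, "yaw": 0},
  {"claw": 1, "dx": 0, "dy": -0.02, "dz": 0.15, "yaw": 0},
])

```text
time_s: 13.58
ee_pos: [585.0, -135.6, 120.7]
ee_rot: [177.5, 0.0, 88.8]
force: [-5.7, 1.1, 17.5]
gripper_width: 9.5
```

```bash
python3 - <<'E'
from m import *
for i in range(3):
    f=grab_frame("wrist"); t=telemetry.state(); print(t["time_s"],t["ee_pos"],t["ee_rot"],t["force"],t["gripper_width"])
cv2.imwrite("pics/w10.png",f["color"])
s=grab_frame("side"); crop(s,130,60,370,240,3.3,"pics/s10.png")
s=grab_frame("scene"); cv2.imwrite("pics/sc10.png",s["color"])
c=[onz(f,u,v,0,True) for u,v in[(1,1)]]
E
```

```text
13.625 [ 585.02118037 -135.56279265  120.67362538] [1.77523656e+02 1.44662126e-02 8.88322566e+01] [-5.33799656 -0.06378033 16.51772839] 9.612977848270116
13.675 [ 585.01641917 -135.58052656  120.63660451] [1.77530327e+02 1.27205695e-02 8.88292099e+01] [-5.51471744  0.87048841 17.26068748] 9.861117496643638
13.725 [ 585.02758323 -135.54835789  120.62925686] [1.77535408e+02 1.23478089e-02 8.88336732e+01] [-5.29583143  0.45202548 17.55722214] 9.926141665797976
```

View pics/w10.png

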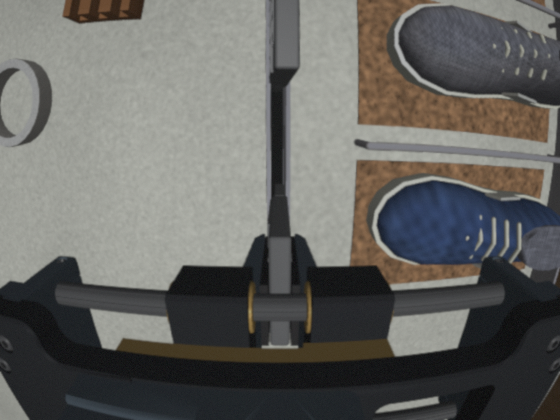

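View pics/s10.png

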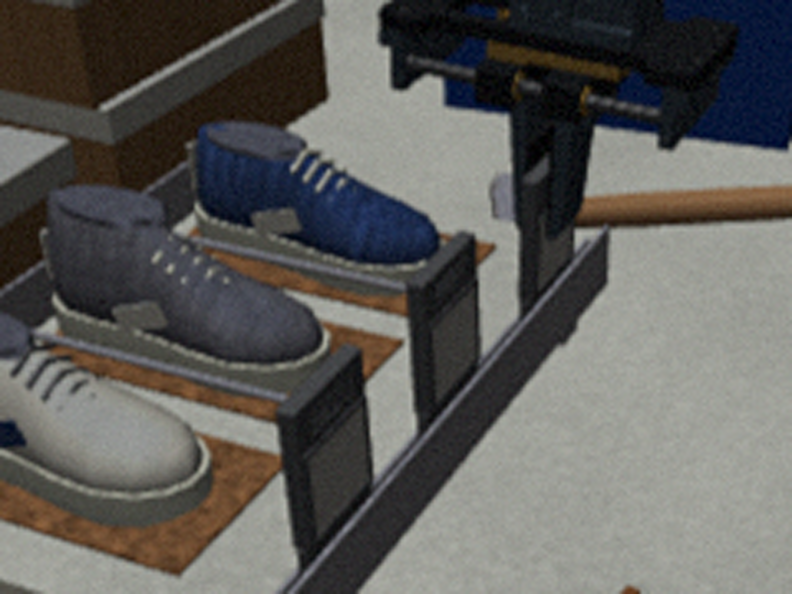

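View pics/sc10.png

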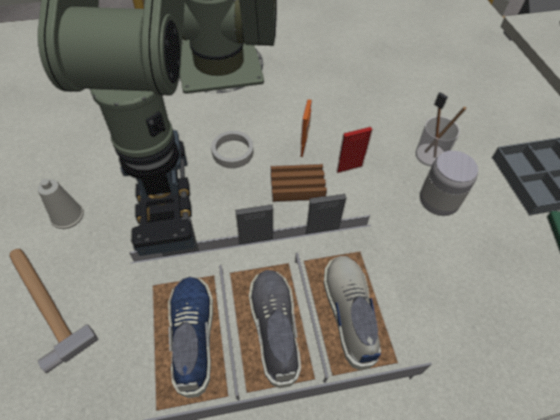

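```bash
python3 - <<'E'
from m import *
f=grab_frame("wrist");s=grab_frame("scene")
p=lambda u,v,z: onz(f,u,v,z,True)[:2].round(1)
print("div base",p(357,143,70),"mat",p(357,163,72),p(351,283,72),"mat c",p(358,124,72))
q=lambda u,v,z: onz(s,u,v,z)[:2].round(1)
print("scene mats",q(153,285,72),q(214,277,72),q(231,270,72),q(290,264,72),q(305,262,72),q(357,253,72))
print(telemetry.state()["force"],telemetry.state()["time_s"])
E
```

```text
div base [642.3 -73.7] mat [642.1 -87.5] [ 642.5 -181.6] mat c [642.3 -60.3]
scene mats [ 640.9 -182.3] [646.3 -84.3] [639.2 -55.2] [647.6  42.9] [648.9  68.5] [649.7 159.6]
[-5.35073233  0.83639961 17.50401544] 13.925
```

```bash
python3 - <<'E'
from workcell import job
print(job.job_done())
E
```

```text
the job is handed in; nothing more can be done
None
```

The spare holder is in the groove of the right (−y) bay, which was the empty one. The card faces out over the lip, and the gripper still holds it and presses it down. The job was handed in at about 13.9 s and gave no verdict.

**Last checks before handing in:**
- **Press force:** it held steady at about 17 N down, with a peak of about 23 N against the 60 N limit. The fingers stayed closed on the holder at about 9.9 mm.
- **Strip:** the fingers went down about 3 mm after first contact, so the strip should be nearly fully squeezed. I worked this out from the tool height and force and did not measure it directly.
- **Position along the bay:** the holder is at y ≈ −135.5 mm, and the bay middle is about −133 to −134 mm. Individual camera estimates of the middle ranged from about −131 to −135 mm, all well inside the 15 mm tolerance.
- **Uprightness:** the tool had tilted about 2.5° by the end, which is under the 5.7° limit. The moves offer no way to correct tilt.
- **Sideways force:** about 5 N along x remained, probably the foot resting against the groove's back wall.
- **Surroundings:** the shoes and the two fitted holders look unmoved in the last pictures.

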